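# Level the packing scale with its two knobs

## Task

The pan of the small packing scale on the bench is out of level. Turn the two round black knobs of the scale, each as far as it needs, until the pan sits level to within one degree, flush with the tops of the two gauge posts; work only by the knobs without pushing on the pan, and leave the things round the scale where they are.

Things in the scene. Friction and masses are not known exactly. Their poses are not given: they have to be found in the camera images.
- scale: Fixed grey base, about 156 x 156 mm; origin on the bench under the middle of the pan, z up, yaw varies. In its frame (mm): pan's pivot (55,-55,40); front knob's axis (-105,-55), left knob's (55,105); two dark gauge posts, 10 thick, at (-91,35) and (-35,91), whose flat tops (z 55) are flush with the level pan's top; low black indicator head behind the pan at (122,-20), top z 51.
- pan: Square brushed-steel pan, 160 x 160 x 5 mm, top about 55 mm above the bench. Origin at its pivot 12 mm under the sheet, which never moves. Level: its z axis is vertical, x and y parallel to the scale's. The front knob tilts it about the scale's y axis, the left knob about its own x axis, each by raising or lowering a brass nut 160 mm from the pivot. Starts tilted 2 to 8 degrees in all.
- pan_centre (a point): Middle of the top face of the pan; axes as pan.
- front_knob_grip (a point): On the axis of the front knob at gripping height, 101 mm above the bench. Fluted round black knob, 40 mm across, 85 to 111 mm above the bench, on an upright spindle. Turns in place and stays where left (0.1 N m friction). Clockwise seen from above raises its nut, 7.2 mm or 2.6 degrees of pan tilt (positive about y) per radian. Its nut starts too high; at most 2.2 rad needed.
- left_knob_grip (a point): The same point on the like knob at the left of the pan's far side. It stands on the carrier that the front knob tilts, so it leans up to 6 degrees until that is set. Clockwise seen from above raises its nut, 7.2 mm or 2.6 degrees of pan tilt (positive about x) per radian. Its nut starts too high, too low or about right; at most 2.2 rad needed.
- tape_roll: Roll of tape lying flat, 100 mm across, 49 mm high, bystander; origin under its middle.
- sample_box: Small cardboard box, 52 x 79 x 36 mm, bystander; origin under its middle.
- oil_bottle: Small bottle, 43 mm across, 105 mm high, bystander; origin under its middle.
- stapler: Stapler, 34 x 157 x 48 mm, bystander; origin under its middle.

How it is judged:
By the outcome, as a careful person would: the job done as asked, in the order asked, and still so for the second after the job is handed in, with the robot touching nothing.
It also fails if it takes over 64 s, if anything falls off the work surface, if the arm or the gripper's body presses on something with over 40 N, if the wrist force passes 120 N, or if a joint passes its speed limit or range.

## Robot

A 6-joint arm with a two-finger parallel gripper is mounted at the origin on a cart in front of the work surface, level with it; the furniture and walls round the work are solid. World frame = base frame: x ahead of the robot, y to its left, z up, the work surface at z = 0. Lengths are in m, angles in rad, forces in N, time in s.
With the tool pointing down it reaches from about 0.35 to 0.925 m from the base axis. Payload 6.4 kg.
Tool frame: the origin (TCP) lies at the very end of the fingers, on their centre line; the grasp point (between the pads) lies 19 mm behind it; z points along the fingers, y is the line along which they close (so a half turn about z gives the same grasp; the last joint's range is limited). The gripper opens to 94 mm and grips with 3 to 60 N. Pads are 16 mm wide; open, the fingers measure 119 mm over their backs; the gripper's body (75 mm by 177 mm) begins 78 mm behind the grasp point.
Start: joints at [1.054, 0.245, 1.558, -0, 1.339, -0.174], TCP at [0.218, 0.612, 0.205] pointing down, gripper open.
Joint ranges: [-3.13, 3.13], [-1.02, 2.26], [0.13, 2.54], [-0.95, 4.09], [0.21, 2.88], [-2.74, 2.74]. Speed limits (rad/s): [2.57, 2.57, 3.14, 3.14, 3.14, 3.14].

## Interface

Orientations are given as a unit quaternion [w, x, y, z].
In Python, from plant import get_state, snapshot, calibration, close_job gives the robot as it stands. The module is installed in compiled form; this text tells all that it offers.
- The arm moves only by the tool move_arm, never from a script. Its argument "plan" is a list of rows, each a list of 7 numbers: the closure, from -1 (fully open) to 1 (shut), then the shift along the world's x, y, z in m, then the turn, a rotation vector about the world's x, y, z in rad. A call has 1 to 10 rows; each row shifts and turns the commanded pose from where the row before left it; what a row does not reach is not made up. A row lasts 1/12 s, in which the tool goes at most 41.7 mm and 7.16 degrees, less where a joint would pass 70% of its speed; a pose out of reach is approached as far as the arm can. A call is refused whole if a number of a shift passes 0.0417 or a number of a turn 0.125, either way. A call with a gripper value outside its range is refused whole. The fingers move at their own pace and stop on an object; "newtons" is the grip in N (left out, the last holds). Time passes only in rows, so rows that do not move let the fingers close. It gives the time, the measured TCP pose, the force, the opening and the grip force at its end, in the units of the state.
- get_state(): the state, without advancing time (a new reading comes with each control period).
- snapshot(name): name is "scene" or "top" or "wrist"; returns the picture (400x640x3 uint8, red, green, blue); there is no depth.
- calibration(name): a dict with "fovy" (degrees; the focal length in pixels is half the picture's height over the tangent of half this angle, whatever the lens; pixels are square), "cx", "cy" (the principal point, pixels), "R" (3x3) and "t" (3): a world point X has camera coordinates R X + t. Camera axes: x right, y down, z forward; pixel columns grow to the right and rows downward; lengths in m; the calibration is good to about 2 mm. A picture is of the moment at which its call begins: read the wrist's pose just before it. calibration takes no time and is no camera call; for the wrist camera it gives the pose at the moment of the call.
- close_job(): hands the job in; it is judged then, once.
The state is a dict: "clock": time; "joints": joint angles; "joint_velocities": joint speeds; "joint_torque": joint torques, N m; "ee_pos": TCP position; "orientation": TCP orientation; "force": force on the tool from outside, world axes, zero at the start; "ft_torque": the same for the moment, N m; "gripper_width": finger opening in m; "gripper_force": force on a finger pad.
Only numpy, scipy, OpenCV 4.12 (cv2) and the standard library are available. Lean on these libraries where they do the work, as an engineer would, in place of code of your own. Each camera call takes 0.05 s, during which the arm holds its last target. There are 200 camera calls.

## Working session

There is one attempt and no reset: what is moved stays moved. The work goes in short steps, Python scripts to look and compute and a tool call to move; the robot and the scene stay as the last step left them, time stands still between calls to the robot, and variables do not carry over. Pictures are saved under pics/ and viewed, at most 10 in all, crops included, and the job is handed in when it is done.

Besides the shell and the picture viewer there is one more tool, called after ">>>" by a JSON object that holds its "method" and its "body", one argument or row to a line. move_arm: Moves the arm, as the interface text tells. Its arguments: {"type":"object","properties":{"plan":{"type":"array"},"newtons":{"type":"number"}},"required":["plan"]}

```bash
mkdir -p pics; python3 - <<'E'
from plant import *
import cv2,numpy as np
for n in ("scene","top"):
    im=snapshot(n); cv2.imwrite(f"pics/{n}0.png",im[:,:,::-1]); c=calibration(n); print(n,c)
print(get_state())
E
```

```text
scene {'fovy': 49.97969386593866, 'cx': 323.77203636127547, 'cy': 197.9449485630488, 'R': array([[ 5.78006851e-01, -8.16031909e-01, -6.51623293e-05],
       [-4.95165441e-01, -3.50669155e-01, -7.94885105e-01],
       [ 6.48628759e-01,  4.59481302e-01, -6.06759974e-01]]), 't': array([-0.2725298 ,  0.34107624,  0.93619542])}
top {'fovy': 54.66908139299211, 'cx': 321.7879853074616, 'cy': 200.099943930922, 'R': array([[-0.01634556, -0.99957377,  0.0241889 ],
       [-0.99921538,  0.01545727, -0.03646496],
       [ 0.03607552, -0.02476596, -0.99904214]]), 't': array([0.00689787, 0.49113089, 1.19843318])}
{'clock': 0.1, 'joints': array([ 1.05389539e+00,  2.45753209e-01,  1.55886905e+00, -5.40935347e-05,
        1.33871656e+00, -1.74088379e-01]), 'joint_velocities': array([-0.00238338,  0.0006358 , -0.00206414, -0.00065789, -0.00115219,
        0.00054982]), 'joint_torque': array([-4.79637056e-04, -4.16916275e+01, -3.15526664e+01,  6.86614146e-02,
        3.09336127e-02, -6.15936597e-05]), 'ee_pos': array([0.21821894, 0.61169991, 0.20446222]), 'orientation': array([-2.70918616e-04,  1.70561973e-01,  9.85346564e-01, -8.30401958e-04]), 'force': array([ 0.01168584, -0.14298341,  0.83558482]), 'ft_torque': array([ 0.00330369, -0.05235738,  0.01655662]), 'gripper_force': 0.0, 'gripper_width': 0.09408429692230111}
```

View pics/scene0.png

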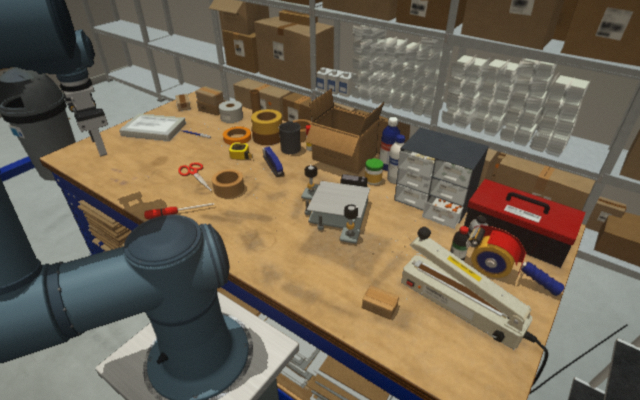

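View pics/top0.png

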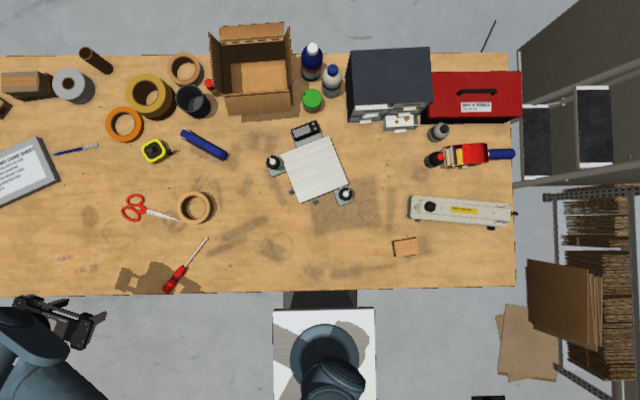

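The scene view shows the scale at about (338,205), with knobs at (350,212) and (310,172). In the top view the pan is at (315,168), the front knob at (345,195), the left knob at (273,160) and the indicator head at (305,130).

```bash
python3 - <<'E'
import cv2,numpy as np
a=cv2.imread("pics/top0.png")[110:220,250:370]; b=cv2.imread("pics/scene0.png")[155:255,285:385]
a=cv2.resize(a,None,fx=4.5,fy=4.5,interpolation=2)[:,:]; b=cv2.resize(b,None,fx=2.5,fy=2.5,interpolation=2)
c=np.zeros((500,800,3),np.uint8); c[:495,:540]=a; c[:250,545:795]=b
cv2.imwrite("pics/crop0.png",c)
E
```

```text
(no output)
```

View pics/crop0.png

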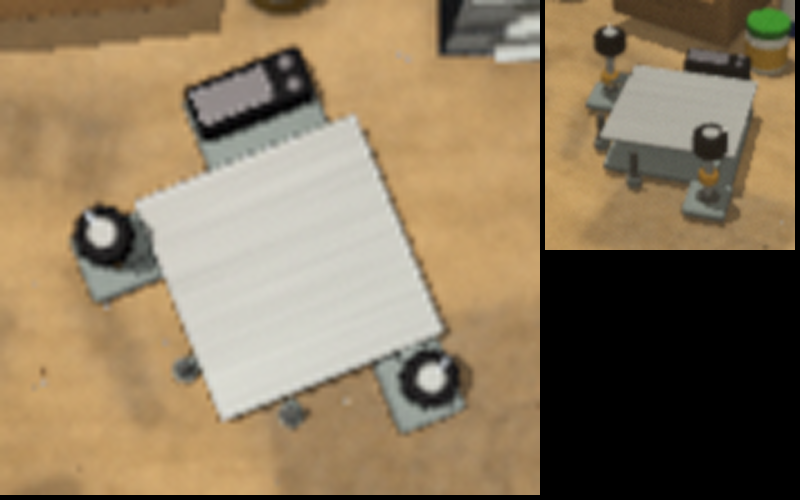

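```bash
cat > h.py <<'E'
import numpy as np
from scipy.spatial.transform import Rotation as Rn
from scipy.optimize import least_squares
PIV=np.array([55,-55,40.])/1e3
def cam(c,X):
    f=200/np.tan(np.radians(c['fovy'])/2); p=c['R']@X+c['t']
    return np.array([c['cx']+f*p[0]/p[2], c['cy']+f*p[1]/p[2]])
def feat(n,a,b):  # scale frame
    if n[0]=='c': # pan corner; n like c+-
        s=[1 if k=='+' else -1 for k in n[1:]]
        p=np.array([-55+80*s[0],55+80*s[1],15])/1e3
        return PIV+Rn.from_euler('y',a).apply(Rn.from_euler('x',b).apply(p))
    if n[0]=='L':
        p=np.array([55,105,float(n[1:])])/1e3-PIV
        return PIV+Rn.from_euler('y',a).apply(p)
    if n[0]=='F': return np.array([-105,-55,float(n[1:])])/1e3
    return {'p1':np.array([-91,35,55]),'p2':np.array([-35,91,55]),'I':np.array([122,-20,51])}[n]/1e3
def world(q,n): return Rn.from_euler('z',q[2]).apply(feat(n,q[3],q[4]))+[q[0],q[1],0]
def fit(obs,q0,fix=None):
    def r(q):
        qq=q if fix is None else np.r_[fix,q]
        return np.concatenate([cam(c,world(qq,n))-uv for c,n,uv in obs])
    s=least_squares(r,q0,loss='soft_l1'); return s.x,r(s.x).reshape(-1,2),np.linalg.inv(s.jac.T@s.jac)
E
python3 - <<'E'
from plant import *; from h import *
T=calibration('top');S=calibration('scene')
t=lambda x,y:np.array([x/4.5+249.6,y/4.5+109.6]); s=lambda x,y:np.array([(x-545)/2.5+284.7,y/2.5+154.7])
o=[(T,'F111',t(431,378)),(T,'L111',t(103,235)),(T,'c++',t(137,203)),(T,'c+-',t(353,118)),(T,'c--',t(443,330)),(T,'c-+',t(224,418)),(T,'I',t(250,92)),(T,'p1',t(291,411)),(T,'p2',t(187,367)),
(S,'F111',s(710,130)),(S,'L111',s(609,32)),(S,'c-+',s(602,137)),(S,'c++',s(636,67)),(S,'c+-',s(756,83))]
q,r,C=fit(o,np.array([.5,0,.4,.05,0]))
print(q,np.degrees(q[2:]),np.degrees(np.sqrt(np.diag(C)[2:]))); print(r.round(1).tolist())
for n in('F101','L101','c--'):print(n,world(q,n))
E
```

```text
[ 0.58320152  0.0218125   0.36866931  0.05595143 -0.03761416] [21.12319548  3.20578069 -2.15513264] [0.50231303 1.4924758  1.30376425]
[[0.4, -0.0], [-0.1, -0.4], [-0.6, -0.1], [0.4, -1.2], [0.6, 0.4], [-0.3, 1.0], [-0.0, -0.5], [0.4, 0.5], [-0.8, 0.0], [0.4, 0.9], [0.3, 0.0], [-1.2, 0.0], [-0.9, -0.2], [0.7, -1.0]]
F101 [ 0.5050773  -0.06733125  0.101     ]
L101 [0.59984867 0.14080724 0.10090454]
c-- [ 0.53822523 -0.08070224  0.0634541 ]
```

The fit is consistent, with residuals around 1 px: front tilt about +3.2°, left about −2.2°. Next I'll move over the scale for a close wrist view.

>>> {"method": "move_arm", "body": {
  "plan": [
    [-1,0.012,-0.03,0.01,0,0,-0.06],
    [-1,0.015,-0.036,0.01,0,0,-0.06],
    [-1,0.015,-0.036,0.01,0,0,-0.06],
    [-1,0.015,-0.036,0.01,0,0,-0.06],
    [-1,0.015,-0.036,0.01,0,0,-0.06],
    [-1,0.015,-0.036,0.01,0,0,-0.06],
    [-1,0.015,-0.036,0.01,0,0,-0.06],
    [-1,0.015,-0.036,0.01,0,0,-0.06],
    [-1,0.015,-0.036,0.01,0,0,-0.06],
    [-1,0.015,-0.036,0.01,0,0,-0.06]
  ],
  "newtons": 25
}}

```text
clock: 0.93
ee_pos: [0.3654, 0.2564, 0.3056]
orientation: [-0.0, 0.455, 0.89, -0.0]
force: [1.9, 0.6, -0.1]
gripper_width: 0.0939
gripper_force: 0.0
```

>>> {"method": "move_arm", "body": {
  "plan": [
    [-1,0.015,-0.036,0,0,0,0],
    [-1,0.015,-0.036,0,0,0,0],
    [-1,0.015,-0.036,0,0,0,0],
    [-1,0.015,-0.036,0,0,0,0],
    [-1,0.015,-0.036,0,0,0,0],
    [-1,0.013,-0.036,0,0,0,0],
    [-1,0,0,0,0,0,0],
    [-1,0,0,0,0,0,0]
  ]
}}

```text
clock: 1.6
ee_pos: [0.4535, 0.0408, 0.3049]
orientation: [-0.001, 0.456, 0.89, -0.0]
force: [-0.0, -0.0, 0.2]
gripper_width: 0.094
gripper_force: 0.0
```

```bash
python3 - <<'E'
from plant import *; from h import *
import cv2
c=calibration('wrist'); im=snapshot('wrist'); cv2.imwrite('pics/w1.png',im[:,:,::-1]); np.save('w1.npy',c,allow_pickle=True)
q=[.5832,.0218,.3687,.056,-.0376]; s=get_state(); print(s['clock'],s['ee_pos'],s['orientation'],s['joints'])
for n in('F111','L111','c++','c+-','c--','c-+','p1','p2'):print(n,cam(c,world(q,n)).round(1))
E
```

```text
1.65 [0.45322737 0.04203642 0.30497764] [-6.25374336e-04  4.54770200e-01  8.90608598e-01  6.41050114e-06] [-1.57742748e-01 -3.00545021e-01  1.91236174e+00  3.99264401e-04
  1.53096143e+00 -7.84326670e-01]
F111 [309.7 264.7]
L111 [460.2 186.2]
c++ [449.2 196. ]
c+- [416.2 286.9]
c-- [323.3 267.7]
c-+ [350.2 171.1]
p1 [334.5 197.6]
p2 [380.7 171.5]
```

View pics/w1.png

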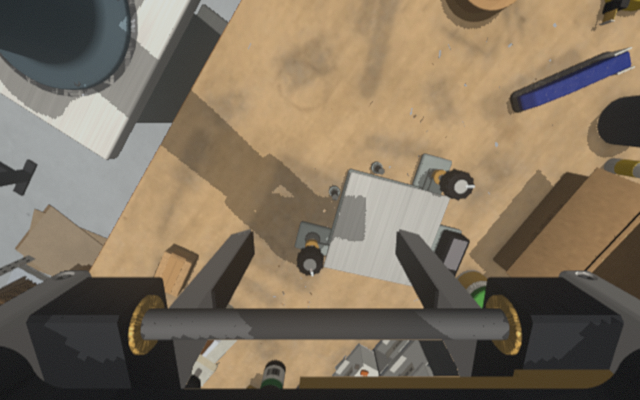

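The wrist view shows the front knob at (310,262) and the left at (457,185), close to the predicted pixels, so I'll descend on the front knob.

>>> {"method": "move_arm", "body": {
  "plan": [
    [-1,0.0104,-0.0217,-0.02,0,0,0],
    [-1,0.0104,-0.0217,-0.02,0,0,0],
    [-1,0.0104,-0.0217,-0.02,0,0,0],
    [-1,0.0104,-0.0217,-0.02,0,0,0],
    [-1,0.0104,-0.0217,-0.02,0,0,0],
    [-1,0,0,-0.03,0,0,0],
    [-1,0,0,0,0,0,0],
    [-1,0,0,0,0,0,0]
  ]
}}

```text
clock: 2.32
ee_pos: [0.5043, -0.0644, 0.1742]
orientation: [-0.002, 0.453, 0.891, -0.0]
force: [0.7, -0.1, 0.6]
gripper_width: 0.0939
gripper_force: 0.0
```

```bash
python3 - <<'E'
from plant import *; from h import *
import cv2
c=calibration('wrist'); im=snapshot('wrist'); cv2.imwrite('pics/w2.png',im[:,:,::-1])
q=[.5832,.0218,.3687,.056,-.0376]; s=get_state(); print(s['clock'],s['ee_pos'],s['orientation'])
for n in('F111','L111','c++','c+-','c--','c-+','p1','p2'):print(n,cam(c,world(q,n)).round(1))
print('tcp',cam(c,s['ee_pos']), cam(c,world(q,'F111')+[0,0.01,0]))
E
```

```text
2.3667 [ 0.50546373 -0.06480558  0.17608706] [-1.22007963e-04  4.53134758e-01  8.91442016e-01  8.98951020e-05]
F111 [323.6 216.7]
L111 [580.9  79.1]
c++ [536.2 119. ]
c+- [477.4 261.3]
c-- [341.7 229.8]
c-+ [387.2  73.5]
p1 [361.  118.7]
p2 [434.4  75.3]
tcp [325.92893492 244.98152842] [330.37702151 207.90050886]
```

View pics/w2.png

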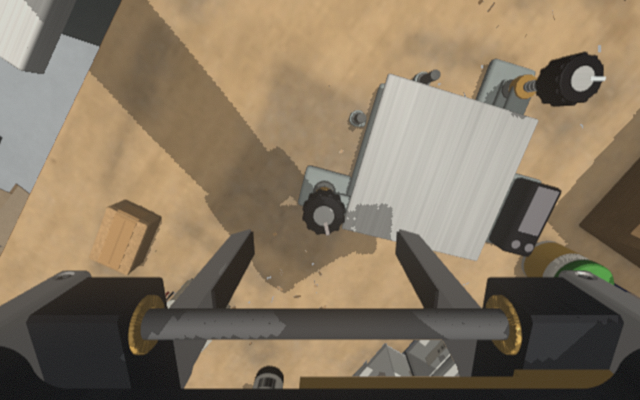

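The knob is centred between the fingers at (324,215), and the pan corners are clear at (388,74), (537,119) and (473,261). I'll refine the fit with these.

```bash
python3 - <<'E'
from plant import *; from h import *
T=calibration('top');S=calibration('scene');W=calibration('wrist')
t=lambda x,y:np.array([x/4.5+249.6,y/4.5+109.6]); s=lambda x,y:np.array([(x-545)/2.5+284.7,y/2.5+154.7])
w=[(W,'F111',(324,215)),(W,'L111',(582,78)),(W,'c-+',(388,74)),(W,'c++',(537,119)),(W,'c+-',(474,261)),(W,'p1',(361,118)),(W,'p2',(434,75))]
o=[(T,'F111',t(431,378)),(T,'L111',t(103,235)),(T,'c++',t(137,203)),(T,'c+-',t(353,118)),(T,'c--',t(443,330)),(T,'c-+',t(224,418)),(T,'I',t(250,92)),(T,'p1',t(291,411)),(T,'p2',t(187,367)),
(S,'F111',s(710,130)),(S,'L111',s(609,32)),(S,'c-+',s(602,137)),(S,'c++',s(636,67)),(S,'c+-',s(756,83))]
for ob in (w,w+o):
    q,r,C=fit(ob,np.array([.58,0.02,.36,.05,0]))
    print(q.round(4),np.degrees(q[2:]),np.degrees(np.sqrt(np.diag(C)[2:]))); print(r.round(1).tolist()[:7])
    for n in('F101','L101'):print(n,world(q,n))
E
```

```text
[ 0.5846  0.0217  0.3663  0.0677 -0.0161] [20.98990563  3.87719981 -0.92086224] [0.28326692 1.22932364 0.66316221]
[[-0.2, 0.3], [-1.8, 1.5], [0.6, -1.3], [-0.1, 0.0], [1.8, -1.1], [0.0, -0.1], [0.1, -0.0]]
F101 [ 0.50622757 -0.06725607  0.101     ]
L101 [0.602149   0.14091694 0.10086039]
[ 0.5845  0.0218  0.3658  0.055  -0.0204] [20.95864244  3.15149536 -1.17157116] [0.2402601  1.00026187 0.6592834 ]
[[-0.3, 0.1], [-2.7, 1.1], [-0.2, -1.3], [-0.4, -0.2], [1.8, -1.1], [0.0, -0.3], [0.2, -0.2]]
F101 [ 0.50607585 -0.06710984  0.101     ]
L101 [0.60139071 0.14073496 0.10090775]
```

>>> {"method": "move_arm", "body": {
  "plan": [
    [-1,0.001,-0.002,-0.03,0,0,0],
    [-1,0,0,-0.035,0,0,0],
    [-1,0,0,-0.028,0,0,0],
    [-1,0,0,0,0,0,0],
    [1,0,0,0,0,0,0],
    [1,0,0,0,0,0,0],
    [1,0,0,0,0,0,0],
    [1,0,0,0,0,0,0],
    [1,0,0,0,0,0,0],
    [1,0,0,0,0,0,0]
  ]
}}

```text
clock: 3.2
ee_pos: [0.5071, -0.0685, 0.0835]
orientation: [0.001, 0.454, 0.891, 0.0]
force: [-0.0, -0.2, -1.2]
gripper_width: 0.0574
gripper_force: 0.0
```

```bash
python3 - <<'E'
from plant import *
s=get_state(); print({k:s[k] for k in('ee_pos','orientation','force','ft_torque','gripper_width','gripper_force')})
E
```

```text
{'ee_pos': array([ 0.50708487, -0.06850044,  0.08347282]), 'orientation': array([8.53534252e-04, 4.54111223e-01, 8.90944589e-01, 9.40458928e-05]), 'force': array([-0.03415765, -0.18949526, -1.21973091]), 'ft_torque': array([-0.02104116,  0.07911447,  0.01362693]), 'gripper_width': 0.05742329693442884, 'gripper_force': 0.0}
```

>>> {"method": "move_arm", "body": {
  "plan": [
    [1,0,0,0,0,0,0],
    [1,0,0,0,0,0,0],
    [1,0,0,0,0,0,0],
    [1,0,0,0,0,0,0],
    [1,0,0,0,0,0,0],
    [1,0,0,0,0,0,0]
  ]
}}

```text
clock: 3.7
ee_pos: [0.506, -0.0687, 0.0824]
orientation: [-0.001, 0.454, 0.891, -0.001]
force: [-3.5, -2.0, 2.8]
gripper_width: 0.0355
gripper_force: 25.0
```

>>> {"method": "move_arm", "body": {
  "plan": [
    [1,0,0,0,0,0,0.1],
    [1,0,0,0,0,0,0.1],
    [1,0,0,0,0,0,0.1],
    [1,0,0,0,0,0,0.1],
    [1,0,0,0,0,0,0.1],
    [1,0,0,0,0,0,0.1],
    [1,0,0,0,0,0,0.1],
    [1,0,0,0,0,0,0.1],
    [1,0,0,0,0,0,0.1],
    [1,0,0,0,0,0,0.1]
  ]
}}

```text
clock: 4.53
ee_pos: [0.507, -0.0664, 0.0824]
orientation: [0.001, -0.03, 1.0, 0.002]
force: [0.4, 6.8, 1.8]
gripper_width: 0.0352
gripper_force: 25.0
```

>>> {"method": "move_arm", "body": {
  "plan": [
    [1,0,0,0,0,0,0.1],
    [1,0,0,0,0,0,0.1],
    [1,0,0,0,0,0,0.05],
    [1,0,0,0,0,0,0],
    [1,0,0,0,0,0,0]
  ]
}}

```text
clock: 4.95
ee_pos: [0.5069, -0.0658, 0.0824]
orientation: [0.001, -0.153, 0.988, 0.003]
force: [0.4, 8.9, 2.6]
gripper_width: 0.0354
gripper_force: 25.0
```

```bash
python3 - <<'E'
from plant import *; import numpy as np
s=get_state(); print({k:s[k] for k in('joints','orientation','force','ft_torque','gripper_width','gripper_force')}, 'yaw y', 2*np.arctan2(s['orientation'][2],s['orientation'][1])-np.pi/2)
E
```

```text
{'joints': array([-0.35416824,  0.07222395,  1.9963442 ,  0.00615379,  1.0737608 ,
       -2.2344884 ]), 'orientation': array([ 0.00099604, -0.15269355,  0.98826982,  0.00254073]), 'force': array([0.39891505, 8.89056758, 2.62956413]), 'ft_torque': array([ 1.51838745, -0.07450463,  0.06280731]), 'gripper_width': 0.035428490538863384, 'gripper_force': 25.0002121925354} yaw y 1.8773839071922391
```

>>> {"method": "move_arm", "body": {
  "plan": [
    [-1,0,0,0,0,0,0],
    [-1,0,0,0,0,0,0],
    [-1,0,0,0,0,0,0],
    [-1,0,0,0,0,0,0],
    [-1,0,0,0,0,0,0],
    [-1,0,0,0.02,0,0,0],
    [-1,0,0,0.04,0,0,0],
    [-1,0,0,0.04,0,0,0],
    [-1,0,0,0.04,0,0,0],
    [-1,0,0,0.03,0,0,0]
  ]
}}

```text
clock: 5.78
ee_pos: [0.5072, -0.0687, 0.2562]
orientation: [0.002, -0.153, 0.988, -0.001]
force: [0.0, -0.1, -0.2]
gripper_width: 0.0937
gripper_force: 0.0
```

```bash
python3 - <<'E'
from plant import *; from h import *
s=get_state(); c=calibration('wrist'); o=s['orientation']; Rt=Rn.from_quat(o[[1,2,3,0]])
C=-c['R'].T@c['t']; print('cam in tool',Rt.inv().apply(C-s['ee_pos']),'\naxes rows in tool\n',Rt.inv().apply(c['R']).round(3)); print(s['joints'],s['ee_pos'],s['gripper_width'],c['fovy'],c['cx'],c['cy'])
E
```

```text
cam in tool [ 0.0779063   0.00053135 -0.18005128] 
axes rows in tool
 [[-0.001  1.     0.001]
 [-0.964 -0.    -0.267]
 [-0.267 -0.001  0.964]]
[-3.56452911e-01 -1.27702314e-01  1.85425620e+00  2.26029926e-05
  1.41109754e+00 -2.23417621e+00] [ 0.50719402 -0.06869864  0.25621309] 0.0937036173437377 68.88321158303717 324.5518478233441 201.75516893051437
```

>>> {"method": "move_arm", "body": {
  "plan": [
    [-1,0.012,0.012,0,0,0,-0.1],
    [-1,0.012,0.012,0,0,0,-0.1],
    [-1,0.012,0.012,0,0,0,-0.1],
    [-1,0.012,0.013,0,0,0,-0.1],
    [-1,0.01,0.01,-0.014,0,-0.12,0],
    [-1,0.01,0.01,-0.013,0,-0.12,0],
    [-1,0.01,0.01,-0.013,0,-0.12,0],
    [-1,0.01,0.01,-0.013,0,-0.12,0],
    [-1,0,0,-0.013,0,-0.12,0],
    [-1,0,0,0,0,0,0]
  ]
}}

```text
clock: 6.62
ee_pos: [0.5855, 0.0229, 0.1749]
orientation: [0.287, 0.045, 0.957, 0.015]
force: [-2.5, 0.7, -2.8]
gripper_width: 0.0939
gripper_force: 0.0
```

>>> {"method": "move_arm", "body": {
  "plan": [
    [-1,0,0,0,0,0,0],
    [-1,0,0,0,0,0,0]
  ]
}}

```text
clock: 6.78
ee_pos: [0.5966, 0.0199, 0.1896]
orientation: [0.296, 0.044, 0.954, 0.013]
force: [0.6, 0.5, 0.8]
gripper_width: 0.0938
gripper_force: 0.0
```

```bash
cat >> h.py <<'E'
def shot(name):
    from plant import calibration,snapshot,get_state
    import cv2
    c=calibration('wrist'); im=snapshot('wrist'); cv2.imwrite(f'pics/{name}.png',im[:,:,::-1]); np.save(f'{name}.npy',c,allow_pickle=True)
    s=get_state(); print(s['clock'],s['ee_pos'].round(4),s['orientation'].round(4),s['joints'].round(2)); return c
E
python3 -c "
from h import *
c=shot('w3'); q=[.5845,.0218,.366,0,-.02]
for n in('F111','L111','c++','c+-','c--','c-+','p1','p2'):print(n,cam(c,world(q,n)).round(1))"
```

```text
6.8333 [0.5975 0.0198 0.1908] [0.2974 0.0443 0.9536 0.0132] [-0.21 -0.2   2.14  0.21  0.62 -1.82]
F111 [164.2  64.7]
L111 [462.6 150. ]
c++ [420.3 138.6]
c+- [288.3 190.2]
c-- [187.4  74.4]
c-+ [372.7 -34.8]
p1 [304.5 -15.3]
p2 [405.4  26. ]
```

View pics/w3.png

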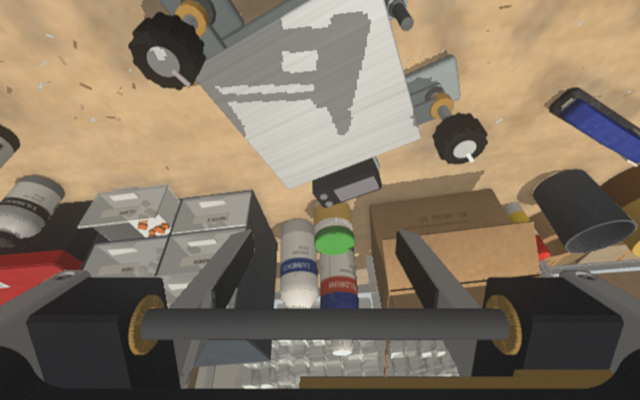

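The front half of the pan is cut off, with its front corner above the frame, so I'll back off.

>>> {"method": "move_arm", "body": {
  "plan": [
    [-1,-0.03,0,0.01,0,0,0],
    [-1,-0.03,0,0.01,0,0,0],
    [-1,-0.015,0,0,0,0,0],
    [-1,0,0,0,0,0,0],
    [-1,0,0,0,0,0,0],
    [-1,0,0,0,0,0,0],
    [-1,0,0,0,0,0,0]
  ]
}}

```text
clock: 7.42
ee_pos: [0.5208, 0.0203, 0.2076]
orientation: [0.296, 0.044, 0.954, 0.014]
force: [0.2, -0.3, 0.8]
gripper_width: 0.0944
gripper_force: 0.0
```

```bash
python3 -c "
from h import *
import cv2
c=shot('w4'); q=[.5845,.0218,.366,0,-.02]
for n in('F111','L111','c++','c+-','c--','c-+','p1','p2'):print(n,cam(c,world(q,n)).round(1))
a=cv2.imread('pics/w4.png')[0:250,150:500]
b=cv2.resize(a,(770,550),interpolation=2); cv2.imwrite('pics/c4.png',b)"
```

```text
7.4667 [0.5205 0.0205 0.2071] [0.2952 0.0443 0.9543 0.0137] [-0.26 -0.46  2.29  0.22  0.74 -1.86]
F111 [214.6 144.2]
L111 [436. 194.]
c++ [406.  177.4]
c+- [297.4 216.4]
c-- [222.6 136.1]
c-+ [364.8  66.6]
p1 [314.6  79.5]
p2 [390.4 103.4]
```

View pics/c4.png

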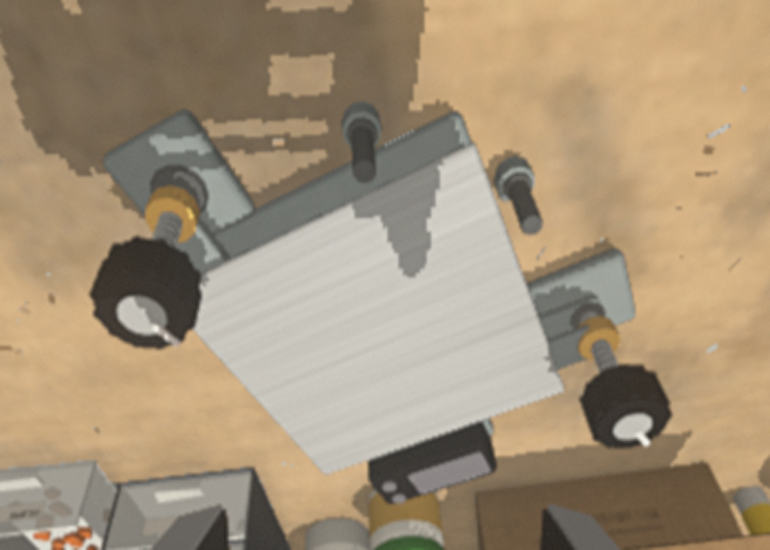

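The crop shows the pan corners at (474,147), (563,390) and (327,472), the post tops at (364,175) and (531,227), and the knob tops at (142,314) and (632,428). I'll fit the tilts, allowing for small camera pose errors.

```bash
cat >> h.py <<'E'
def fit2(views,q0):
    # views: list of (calib, {name:uv}, index of (a,b) pair); unknown x,y,yaw, pairs, per-view camera offsets with priors
    np_=max(v[2] for v in views)+1
    def r(p):
        out=[]
        for i,(c,o,k) in enumerate(views):
            d=p[3+2*np_+6*i:][:6]; out+=[d[:3]/.002,d[3:]/.005]
            c2=dict(c); c2['R']=Rn.from_rotvec(d[3:]).as_matrix()@c['R']; c2['t']=Rn.from_rotvec(d[3:]).apply(c['t'])+d[:3]
            q=np.r_[p[:3],p[3+2*k:5+2*k]]
            out+=[(cam(c2,world(q,n))-uv)/.8 for n,uv in o.items()]
        return np.concatenate(out)
    s=least_squares(r,np.r_[q0,np.zeros(2*np_+6*len(views))],loss='soft_l1',x_scale='jac')
    sd=np.sqrt(np.diag(np.linalg.inv(s.jac.T@s.jac)))
    print('xyyaw',s.x[:3].round(4)); print('tilts deg',np.degrees(s.x[3:3+2*np_]).round(2),'sd',np.degrees(sd[3:3+2*np_]).round(2))
    f=r(s.x); j=0
    for c,o,k in views: print((f[j+6:j+6+2*len(o)]*.8).round(1)); j+=6+2*len(o)
    return s.x
E
cat > m.py <<'E'
from plant import *; from h import *
T=calibration('top');S=calibration('scene'); L=lambda n:np.load(n+'.npy',allow_pickle=True).item()
t=lambda x,y:np.array([x/4.5+249.6,y/4.5+109.6]); s=lambda x,y:np.array([(x-545)/2.5+284.7,y/2.5+154.7])
u=lambda x,y:np.array([(x+.5)/2.2+149.5,(y+.5)/2.2-.5])
V=[(T,{'F111':t(431,378),'L111':t(103,235),'c++':t(137,203),'c+-':t(353,118),'c--':t(443,330),'c-+':t(224,418),'I':t(250,92),'p1':t(291,411),'p2':t(187,367)},0),
(S,{'F111':s(710,130),'L111':s(609,32),'c-+':s(602,137),'c++':s(636,67),'c+-':s(756,83)},0),
(L('w4'),{'F111':u(142,314),'L111':u(632,428),'c-+':u(474,147),'c++':u(563,390),'c+-':u(327,472),'p1':u(364,174),'p2':u(531,226)},1)]
E
python3 -c "
from m import *
x=fit2(V,[.5845,.0218,.366]); print(world(np.r_[x[:3],x[5:7]],'L101'))
fit2(V[2:3]and[(V[2][0],V[2][1],0)],[.5845,.0218,.366])"
```

```text
xyyaw [0.584  0.0219 0.367 ]
tilts deg [ 3.19 -2.14  0.88 -1.13] sd [1.22 1.29 0.68 0.61]
[ 0.3  0.  -0.1 -0.4 -0.6 -0.1  0.4 -1.1  0.6  0.4 -0.3  1.  -0.  -0.4
  0.4  0.6 -0.8  0. ]
[ 0.4  1.   0.4  0.1 -1.2  0.  -0.9 -0.2  0.7 -0.9]
[ 0.3  0.4 -0.5 -0.4  0.5  0.2  0.7 -0.3 -0.7  1.2 -0.3 -0.5 -0.2 -0. ]
[0.5985724  0.1400302  0.10099273]
xyyaw [0.5837 0.0215 0.3656]
tilts deg [ 0.89 -1.15] sd [0.68 0.6 ]
[ 0.3  0.4 -0.5 -0.3  0.6  0.1  0.7 -0.3 -0.8  1.2 -0.2 -0.5 -0.2  0. ]
```

Front is about +0.8° now and left about −1.2°. Next is the left knob.

>>> {"method": "move_arm", "body": {
  "plan": [
    [-1,0.01,0.024,0,0,0.12,0],
    [-1,0.01,0.024,0,0,0.12,0],
    [-1,0.02,0.024,0,0,0.12,0],
    [-1,0.02,0.024,0,0,0.12,0],
    [-1,0.019,0.0235,-0.007,0,0.12,0],
    [-1,0,0,-0.03,0,0,0],
    [-1,0,0,-0.03,0,0,0],
    [-1,0,0,0,0,0,0],
    [-1,0,0,0,0,0,0]
  ]
}}

```text
clock: 8.22
ee_pos: [0.5973, 0.1403, 0.1369]
orientation: [-0.003, 0.046, 0.999, -0.0]
force: [0.4, 0.1, 0.4]
gripper_width: 0.0938
gripper_force: 0.0
```

```bash
python3 -c "
from h import *
c=shot('w5'); q=[.584,.0218,.366,.014,-.02]
for n in('F111','L111','c++','c+-','c--','c-+','p1','p2'):print(n,cam(c,world(q,n)).round(1))"
```

```text
8.2667 [0.5986 0.1402 0.1395] [-4.000e-04  4.640e-02  9.989e-01 -1.000e-04] [ 0.05  0.23  1.7  -0.    1.21 -1.43]
F111 [ 12.1 130.3]
L111 [324.1 230.5]
c++ [312.6 240.2]
c+- [174.3 305.3]
c-- [ 72.3 167.3]
c-+ [226.4  82.8]
p1 [173.5  95.4]
p2 [263.5 126.2]
```

View pics/w5.png

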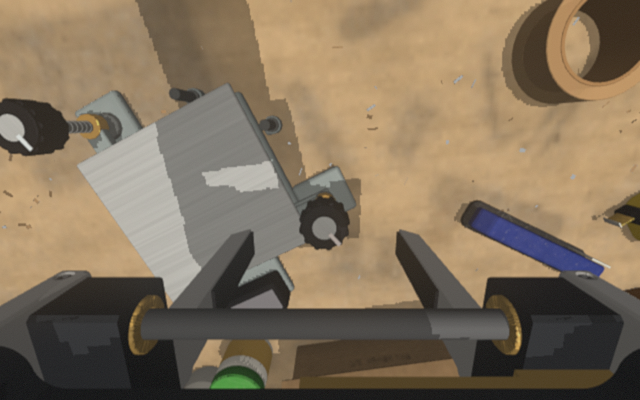

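The left knob sits between the fingers at (325,228), as predicted. I'll descend, grip and turn clockwise.

>>> {"method": "move_arm", "body": {
  "plan": [
    [-1,0,0,-0.03,0,0,0],
    [-1,0,0,-0.027,0,0,0],
    [1,0,0,0,0,0,0],
    [1,0,0,0,0,0,0],
    [1,0,0,0,0,0,0],
    [1,0,0,0,0,0,0],
    [1,0,0,0,0,0,0],
    [1,0,0,0,0,0,0],
    [1,0,0,0,0,0,0],
    [1,0,0,0,0,0,0]
  ]
}}

```text
clock: 9.1
ee_pos: [0.5987, 0.1402, 0.0829]
orientation: [0.0, 0.046, 0.999, 0.0]
force: [0.1, -0.5, 0.3]
gripper_width: 0.0441
gripper_force: 0.0
```

>>> {"method": "move_arm", "body": {
  "plan": [
    [1,0,0,0,0,0,0],
    [1,0,0,0,0,0,0],
    [1,0,0,0,0,0,0],
    [1,0,0,0,0,0,0]
  ]
}}

```text
clock: 9.43
ee_pos: [0.5985, 0.1397, 0.0826]
orientation: [-0.0, 0.046, 0.999, -0.0]
force: [-1.5, -2.9, 2.1]
gripper_width: 0.0355
gripper_force: 25.0
```

>>> {"method": "move_arm", "body": {
  "plan": [
    [1,0,0,0,0,0,-0.1],
    [1,0,0,0,0,0,-0.1],
    [1,0,0,0,0,0,-0.1],
    [1,0,0,0,0,0,-0.1],
    [1,0,0,0,0,0,-0.05],
    [1,0,0,0,0,0,0],
    [1,0,0,0,0,0,0]
  ]
}}

```text
clock: 10.02
ee_pos: [0.5982, 0.139, 0.0825]
orientation: [-0.0, 0.268, 0.963, -0.001]
force: [-2.8, -6.7, 3.7]
gripper_width: 0.0354
gripper_force: 25.0
```

>>> {"method": "move_arm", "body": {
  "plan": [
    [-1,0,0,0,0,0,0],
    [-1,0,0,0,0,0,0],
    [-1,0,0,0,0,0,0],
    [-1,0,0,0,0,0,0],
    [-1,0,0,0,0,0,0],
    [-1,0,0,0.03,0,0,0],
    [-1,0,0,0.04,0,0,0],
    [-1,-0.025,-0.02,0.04,0,0,0],
    [-1,-0.025,-0.02,0.02,0,-0.12,0],
    [-1,-0.025,-0.02,0,0,-0.12,0]
  ]
}}

```text
clock: 10.85
ee_pos: [0.5349, 0.0851, 0.2105]
orientation: [0.118, 0.265, 0.956, 0.033]
force: [-0.9, -1.0, 1.0]
gripper_width: 0.0936
gripper_force: 0.0
```

```bash
cat > pl.py <<'E'
from plant import *; from h import *
# choose tool pose: yaw th of tool y, tilt ph toward view; put aim point at pixel (u,v) at distance d
CT=np.array([.0779,.0005,-.18005]); AX=np.array([[-.001,1,.001],[-.964,0,-.267],[-.267,-.001,.964]])
def pose(th,ph,d,uv,aim):
    base=np.array([[-np.sin(th),np.cos(th),0],[np.cos(th),np.sin(th),0],[0,0,-1]]).T
    base[:,0]=np.cross(base[:,1],base[:,2])
    ax=np.array([np.cos(th),np.sin(th),0])
    R=Rn.from_rotvec(-ph*ax).as_matrix()@base
    f=200/np.tan(np.radians(68.883)/2); ray=np.array([(uv[0]-324.5)/f,(uv[1]-201.8)/f,1]); ray/=np.linalg.norm(ray)
    rw=R@(AX.T@ray); C=aim-d*rw
    return C-R@CT,R,C,rw
s=get_state(); R0=Rn.from_quat(s['orientation'][[1,2,3,0]]).as_matrix(); print(s['ee_pos'],s['joints'])
aim=np.array([.584,.0218,.055])
import sys
for a in sys.argv[1:]:
    th,ph,d,u,v=map(float,a.split(','))
    p,R,C,rw=pose(th,ph,d,(u,v),aim)
    c=dict(fovy=68.883,cx=324.5,cy=201.8,R=AX@R.T); c['t']=-c['R']@C
    print(a,'shift',(p-s['ee_pos']).round(3),'rot',Rn.from_matrix(R@R0.T).as_rotvec().round(3),'tcp',p.round(3),'cam',C.round(3),'depr',np.degrees(np.arcsin(-rw[2])).round())
    print({n:cam(c,world([.584,.0218,.366,0,0],n)).round().tolist() for n in('c++','c+-','c--','c-+','p1','p2','F111','L111')})
E
python3 pl.py 1.03,.6,.27,324,130 1.03,.8,.27,324,130 1.03,.9,.27,324,130
```

```text
[0.53488723 0.08507837 0.21046879] [-0.05907572 -0.17725823  1.99767536  0.01587274  1.07541678 -1.09415639]
1.03,.6,.27,324,130 shift [ 0.055 -0.067 -0.042] rot [-0.304 -0.27  -0.037] tcp [0.59  0.018 0.169] cam [0.448 0.104 0.273] depr 54.0
{'c++': [454.0, 117.0], 'c+-': [336.0, 208.0], 'c--': [204.0, 142.0], 'c-+': [301.0, -25.0], 'p1': [250.0, 28.0], 'p2': [367.0, 11.0], 'F111': [162.0, 152.0], 'L111': [491.0, 120.0]}
1.03,.8,.27,324,130 shift [ 0.036 -0.055 -0.043] rot [-0.404 -0.443 -0.049] tcp [0.571 0.03  0.168] cam [0.414 0.125 0.238] depr 43.0
{'c++': [455.0, 119.0], 'c+-': [335.0, 193.0], 'c--': [205.0, 140.0], 'c-+': [299.0, -9.0], 'p1': [246.0, 40.0], 'p2': [370.0, 25.0], 'F111': [167.0, 167.0], 'L111': [487.0, 143.0]}
1.03,.9,.27,324,130 shift [ 0.026 -0.049 -0.045] rot [-0.454 -0.53  -0.055] tcp [0.561 0.036 0.166] cam [0.399 0.134 0.217] depr 37.0
{'c++': [455.0, 120.0], 'c+-': [335.0, 185.0], 'c--': [205.0, 139.0], 'c-+': [298.0, 3.0], 'p1': [245.0, 49.0], 'p2': [371.0, 35.0], 'F111': [170.0, 174.0], 'L111': [485.0, 154.0]}
```

>>> {"method": "move_arm", "body": {
  "plan": [
    [-1,0.002,-0.007,-0.007,-0.076,-0.088,-0.009],
    [-1,0.002,-0.007,-0.007,-0.076,-0.088,-0.009],
    [-1,0.002,-0.007,-0.007,-0.076,-0.088,-0.009],
    [-1,0.002,-0.007,-0.007,-0.076,-0.088,-0.009],
    [-1,0.001,-0.006,-0.008,-0.076,-0.088,-0.009],
    [-1,0,-0.005,-0.008,-0.076,-0.088,-0.009],
    [-1,0,0,0,0,0,0],
    [-1,0,0,0,0,0,0],
    [-1,0,0,0,0,0,0]
  ]
}}

```text
clock: 11.6
ee_pos: [0.5382, 0.0456, 0.1702]
orientation: [0.38, 0.249, 0.885, -0.105]
force: [-0.2, -0.2, -0.2]
gripper_width: 0.0938
gripper_force: 0.0
```

```bash
python3 -c "
from h import *
import cv2
c=shot('w6'); q=[.584,.0218,.366,0.01,0]
for n in('F111','L111','c++','c+-','c--','c-+','p1','p2'):print(n,cam(c,world(q,n)).round(1))
a=cv2.imread('pics/w6.png')[0:250,150:500]
b=cv2.resize(a,(770,550),interpolation=2); cv2.imwrite('pics/c6.png',b)"
```

```text
11.65 [0.5386 0.0454 0.1706] [ 0.3802  0.2495  0.8844 -0.1052] [ 0.1  -0.23  2.28 -0.9   0.59 -0.28]
F111 [192.1 188.9]
L111 [469.7 168.9]
c++ [444.3 141.1]
c+- [337.9 202.8]
c-- [220.9 161. ]
c-+ [307.8  47.7]
p1 [261.8  82.4]
p2 [367.4  70.5]
```

View pics/c6.png

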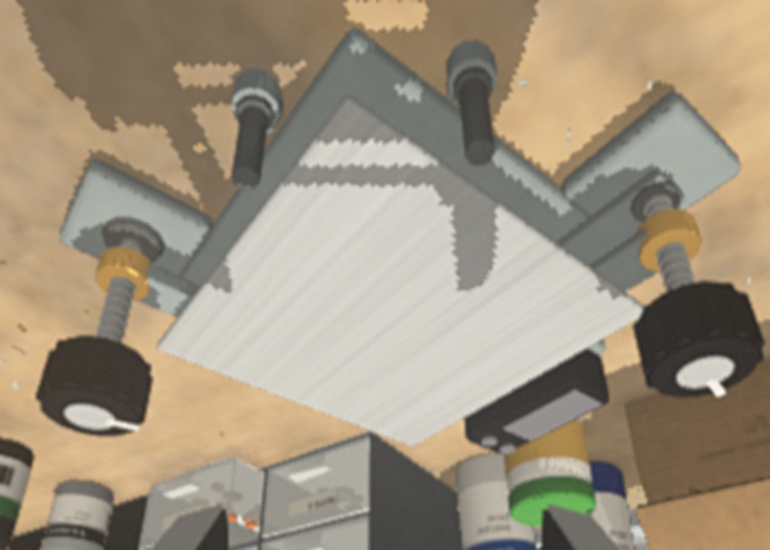

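The view is excellent: pan corners at (348,98), (640,306), (413,445) and (160,346), post tops at (248,176) and (481,153), knob tops at (91,415) and (706,373).

```bash
cat >> m.py <<'E'
V6={'F111':u(91,415),'L111':u(706,373),'c-+':u(348,98),'c++':u(641,306),'c+-':u(413,445),'c--':u(160,346),'p1':u(247,175),'p2':u(481,154)}
E
python3 -c "
from m import *
x=fit2([(L('w6'),V6,0)],[.5845,.0218,.366])
print('both');x=fit2([(V[0][0],{k:v for k,v in V[0][1].items() if k in('F111','p1','p2','I')},1),(V[2][0],V[2][1],0),(L('w6'),V6,1)],[.5845,.0218,.366])"
```

```text
xyyaw [0.5834 0.0217 0.3604]
tilts deg [ 0.36 -0.66] sd [0.56 0.49]
[ 0.3 -0.9 -0.8 -0.7  0.7 -0.3  3.2  0.5 -0.   0.1 -2.1  2.4 -0.1  1.5
 -0.2 -0.3]
both
xyyaw [0.5836 0.0217 0.3634]
tilts deg [ 0.88 -1.16  0.32 -0.64] sd [0.67 0.59 0.56 0.49]
[ 0.2  0.1  0.1 -0.5  0.2  0.5 -0.9 -0.1]
[ 0.3  0.3 -0.6 -0.3  0.6  0.1  0.6 -0.3 -0.9  1.2 -0.2 -0.6 -0.2  0. ]
[ 0.4 -0.8 -0.8 -0.7  0.6 -0.3  3.3  0.5  0.1  0.1 -1.9  2.3 -0.1  1.6
 -0.3 -0.4]
```

```bash
python3 -c "
from h import *
import cv2
from scipy.ndimage import map_coordinates as mc
im=cv2.imread('pics/w6.png').astype(float); g=im.mean(2)
U=lambda x,y:np.array([(x+.5)/2.2+149.5,(y+.5)/2.2-.5])
P={'-+':U(348,98),'++':U(646,306),'+-':U(413,445),'--':U(160,346)}; ctr=sum(P.values())/4
for a,b in(('-+','--'),('-+','++'),('++','+-'),('+-','--')):
    d=P[b]-P[a]; n=np.array([-d[1],d[0]])/np.linalg.norm(d); n*=np.sign(n@(P[a]-ctr))
    for f in(.25,.4,.5,.6,.75):
        p=P[a]+f*d; k=np.arange(-7,8)
        print(a,b,f,[int(mc(g,[[p[1]+j*n[1]],[p[0]+j*n[0]]],order=1)[0]) for j in k])
"
```

```text
-+ -- 0.25 [140, 158, 182, 190, 183, 182, 188, 168, 135, 114, 116, 118, 119, 120, 119]
-+ -- 0.4 [208, 209, 208, 205, 204, 202, 194, 175, 144, 120, 118, 121, 121, 120, 120]
-+ -- 0.5 [207, 208, 208, 205, 203, 202, 198, 177, 142, 119, 118, 118, 119, 119, 119]
-+ -- 0.6 [205, 208, 208, 206, 203, 203, 198, 182, 150, 122, 117, 119, 118, 118, 118]
-+ -- 0.75 [207, 203, 193, 188, 190, 195, 191, 172, 137, 119, 117, 117, 118, 118, 117]
-+ ++ 0.25 [211, 215, 213, 212, 209, 199, 178, 149, 123, 113, 114, 116, 115, 116, 116]
-+ ++ 0.4 [138, 137, 137, 136, 136, 134, 127, 115, 114, 115, 115, 116, 116, 115, 113]
-+ ++ 0.5 [136, 135, 134, 137, 136, 134, 127, 121, 114, 116, 116, 116, 115, 116, 116]
-+ ++ 0.6 [203, 205, 205, 205, 201, 189, 156, 122, 114, 116, 118, 118, 118, 117, 117]
-+ ++ 0.75 [206, 206, 207, 206, 200, 184, 158, 128, 114, 114, 115, 115, 115, 115, 115]
++ +- 0.25 [206, 207, 207, 206, 205, 207, 209, 210, 208, 193, 170, 158, 142, 121, 92]
++ +- 0.4 [208, 210, 208, 206, 206, 209, 211, 212, 205, 150, 83, 54, 54, 56, 54]
++ +- 0.5 [208, 209, 208, 205, 205, 209, 212, 211, 188, 122, 64, 55, 56, 56, 56]
++ +- 0.6 [208, 209, 208, 205, 205, 209, 211, 210, 178, 116, 66, 55, 57, 59, 57]
++ +- 0.75 [208, 209, 207, 204, 206, 209, 211, 200, 151, 84, 59, 56, 57, 57, 58]
+- -- 0.25 [209, 209, 208, 208, 208, 208, 211, 206, 187, 175, 173, 174, 173, 170, 167]
+- -- 0.4 [210, 210, 210, 210, 209, 209, 210, 206, 189, 179, 179, 180, 179, 177, 175]
+- -- 0.5 [208, 208, 209, 209, 208, 208, 210, 209, 197, 184, 181, 180, 178, 176, 177]
+- -- 0.6 [207, 208, 209, 209, 209, 210, 209, 208, 194, 184, 184, 185, 185, 185, 185]
+- -- 0.75 [204, 203, 203, 203, 203, 203, 204, 206, 201, 181, 174, 175, 176, 173, 172]
```

```bash
cat >> h.py <<'E'
def quad(img,P,skip=()):
    """sub-pixel pan corners from approximate ones (order -+ ++ +- --)"""
    import cv2
    from scipy.ndimage import map_coordinates as mc
    g=cv2.imread(img).astype(float).mean(2); P=[np.array(p,float) for p in P]
    for it in range(2):
        ctr=sum(P)/4; Ls=[]
        for i in range(4):
            a,b=P[i],P[(i+1)%4]; d=b-a; n=np.array([-d[1],d[0]])/np.linalg.norm(d); n*=np.sign(n@(a-ctr)); pts=[]
            k=np.arange(-5,5.01,.25)
            for f in np.linspace(.1,.9,60):
                p=a+f*d; pr=mc(g,[p[1]+k*n[1],p[0]+k*n[0]],order=1); gr=-np.gradient(pr); j=gr.argmax()
                if pr[max(j-8,0)]-pr[min(j+8,40)]<15: continue
                w=np.clip(gr[max(j-5,0):j+6],0,None); pts.append(p+n*(w@k[max(j-5,0):j+6]/w.sum()))
            pts=np.array(pts); l=cv2.fitLine(pts.astype(np.float32),cv2.DIST_WELSCH,0,.01,.01).ravel()
            nn=np.array([-l[1],l[0]]); rs=(pts-l[2:])@nn; Ls.append((nn,nn@l[2:],len(pts),np.median(abs(rs)).round(2)))
        P=[np.linalg.solve(np.array([Ls[i-1][0],Ls[i][0]]),[Ls[i-1][1],Ls[i][1]]) for i in range(4)]
    print(img,[p.round(1).tolist() for p in P],[x[2:] for x in Ls]); return dict(zip(('c-+','c++','c+-','c--'),P))
E
cat >> m.py <<'E'
q4=quad('pics/w4.png',[u(474,147),u(563,390),u(327,472),u(162,292)])
q6=quad('pics/w6.png',[u(348,98),u(646,306),u(413,445),u(160,346)])
V4={**V[2][1],**q4}; V6.update(q6)
E
python3 -c "
from m import *
print(V6)
x=fit2([(L('w6'),V6,0)],[.5845,.0218,.366])
x=fit2([(L('w4'),V4,0)],[.5845,.0218,.366])
x=fit2([(V[0][0],{k:v for k,v in V[0][1].items() if k in('F111','p1','p2','I')},1),(V[2][0],V4,0),(L('w6'),V6,1)],[.5845,.0218,.366])"
```

```text
pics/w4.png [[364.70001220703125, 65.19999694824219], [406.1000061035156, 177.10000610351562], [297.8999938964844, 215.8000030517578], [223.39999389648438, 133.3000030517578]] [(60, np.float64(0.35)), (59, np.float64(0.13)), (56, np.float64(0.08)), (60, np.float64(0.07))]
pics/w6.png [[307.3999938964844, 44.099998474121094], [444.70001220703125, 141.39999389648438], [337.5, 202.8000030517578], [220.5, 157.8000030517578]] [(58, np.float64(0.25)), (60, np.float64(0.16)), (59, np.float64(0.17)), (59, np.float64(0.09))]
{'F111': array([191.09090909, 188.36363636]), 'L111': array([470.63636364, 169.27272727]), 'c-+': array([307.4469 ,  44.12335], dtype=float32), 'c++': array([444.66608, 141.41705], dtype=float32), 'c+-': array([337.52267, 202.77754], dtype=float32), 'c--': array([220.49707, 157.81621], dtype=float32), 'p1': array([262.        ,  79.27272727]), 'p2': array([368.36363636,  69.72727273])}
xyyaw [0.5824 0.0224 0.3616]
tilts deg [-0.36  0.17] sd [0.38 0.37]
[-0.1 -0.4 -0.5 -0.7  0.7 -0.1  0.4  0.2 -0.   0.  -0.2  0.5 -0.3  1.6
  0.1 -0.4]
xyyaw [0.5835 0.0212 0.3647]
tilts deg [-0.62 -1.11] sd [0.56 0.6 ]
[ 0.4  0.3 -0.7 -1.   0.6 -0.4  0.4  0.2 -0.5  0.1 -0.  -0.4 -0.   0.3
 -0.5  0.7]
xyyaw [0.5831 0.0219 0.3636]
tilts deg [-0.61 -1.11 -0.38  0.16] sd [0.56 0.6  0.38 0.36]
[ 0.2  0.1  0.1 -0.5  0.2  0.5 -0.9 -0.1]
[ 0.4  0.3 -0.7 -1.   0.7 -0.4  0.3  0.2 -0.6  0.1  0.  -0.4  0.   0.3
 -0.5  0.7]
[-0.1 -0.3 -0.6 -0.7  0.6 -0.1  0.5  0.2  0.   0.  -0.1  0.4 -0.3  1.7
 -0.  -0.4]
```

```bash
python3 pl.py 1.94,.9,.25,300,150 1.6,.9,.25,310,150; python3 -c "
from m import *
x=fit2([(L('w6'),V6,0)],[.5845,.0218,.366]);print(x[5:11])"
```

```text
[0.53859562 0.04541472 0.17061773] [ 0.10221901 -0.23463596  2.27896357 -0.89670459  0.5936253  -0.28207314]
1.94,.9,.25,300,150 shift [ 0.02  -0.012 -0.031] rot [-0.012 -0.091  0.917] tcp [0.558 0.034 0.14 ] cam [ 0.382 -0.034  0.191] depr 33.0
{'c++': [379.0, 191.0], 'c+-': [232.0, 190.0], 'c--': [154.0, 74.0], 'c-+': [426.0, 75.0], 'p1': [351.0, 59.0], 'p2': [421.0, 124.0], 'F111': [151.0, 126.0], 'L111': [414.0, 233.0]}
1.6,.9,.25,310,150 shift [ 0.025 -0.012 -0.03 ] rot [-0.027 -0.086  0.577] tcp [0.564 0.033 0.14 ] cam [0.374 0.028 0.191] depr 33.0
{'c++': [414.0, 177.0], 'c+-': [272.0, 198.0], 'c--': [159.0, 111.0], 'c-+': [395.0, 42.0], 'p1': [307.0, 49.0], 'p2': [421.0, 96.0], 'F111': [132.0, 156.0], 'L111': [452.0, 220.0]}
pics/w4.png [[364.70001220703125, 65.19999694824219], [406.1000061035156, 177.10000610351562], [297.8999938964844, 215.8000030517578], [223.39999389648438, 133.3000030517578]] [(60, np.float64(0.35)), (59, np.float64(0.13)), (56, np.float64(0.08)), (60, np.float64(0.07))]
pics/w6.png [[307.3999938964844, 44.099998474121094], [444.70001220703125, 141.39999389648438], [337.5, 202.8000030517578], [220.5, 157.8000030517578]] [(58, np.float64(0.25)), (60, np.float64(0.16)), (59, np.float64(0.17)), (59, np.float64(0.09))]
xyyaw [0.5824 0.0224 0.3616]
tilts deg [-0.36  0.17] sd [0.38 0.37]
[-0.1 -0.4 -0.5 -0.7  0.7 -0.1  0.4  0.2 -0.   0.  -0.2  0.5 -0.3  1.6
  0.1 -0.4]
[ 1.04909066e-06  7.86048335e-04 -3.96709355e-04  7.19871106e-04
  1.01573236e-03  2.02058803e-03]
```

>>> {"method": "move_arm", "body": {
  "plan": [
    [-1,0.002,-0.002,-0.002,0,-0.011,0.114],
    [-1,0.002,-0.002,-0.002,-0.001,-0.011,0.114],
    [-1,0.002,-0.002,-0.002,-0.002,-0.011,0.114],
    [-1,0.002,-0.002,-0.002,-0.002,-0.011,0.114],
    [-1,0.002,-0.001,-0.003,-0.002,-0.011,0.114],
    [-1,0.002,-0.001,-0.003,-0.002,-0.011,0.114],
    [-1,0.002,-0.001,-0.003,-0.002,-0.012,0.114],
    [-1,0.002,-0.001,-0.003,-0.001,-0.012,0.114],
    [-1,0,0,0,0,0,0],
    [-1,0,0,0,0,0,0]
  ]
}}

```text
clock: 12.48
ee_pos: [0.539, 0.0427, 0.1497]
orientation: [0.386, 0.053, 0.921, -0.013]
force: [1.1, 0.1, 1.2]
gripper_width: 0.0939
gripper_force: 0.0
```

>>> {"method": "move_arm", "body": {
  "plan": [
    [-1,0,0,0,0,0,0],
    [-1,0,0,0,0,0,0]
  ]
}}

```text
clock: 12.65
ee_pos: [0.5384, 0.0438, 0.1489]
orientation: [0.386, 0.051, 0.921, -0.013]
force: [-0.6, -0.8, 0.6]
gripper_width: 0.0942
gripper_force: 0.0
```

```bash
python3 -c "
from h import *
import cv2
c=shot('w7'); q=[.583,.022,.363,0.,0]
p={n:cam(c,world(q,n)).round(1) for n in('F111','L111','c++','c+-','c--','c-+','p1','p2')}; print(p)
quad('pics/w7.png',[p[k] for k in('c-+','c++','c+-','c--')])
a=cv2.imread('pics/w7.png')[0:270,110:470]
b=cv2.resize(a,(792,594),interpolation=2); cv2.imwrite('pics/c7.png',b)"
```

```text
12.7 [0.5383 0.0439 0.1488] [ 0.3858  0.0512  0.9211 -0.0125] [-0.15 -0.36  2.41  0.16  0.3  -1.74]
{'F111': array([151.5, 177.3]), 'L111': array([439.5, 219. ]), 'c++': array([407.6, 185.5]), 'c+-': array([282.6, 217.1]), 'c--': array([176.8, 144.8]), 'c-+': array([350.6,  68. ]), 'p1': array([282.2,  82.6]), 'p2': array([387.2, 109.4])}
pics/w7.png [[350.20001220703125, 67.0999984741211], [407.79998779296875, 186.60000610351562], [283.3999938964844, 217.39999389648438], [177.39999389648438, 143.1999969482422]] [(36, np.float64(0.19)), (59, np.float64(0.17)), (60, np.float64(0.06)), (59, np.float64(0.19))]
```

View pics/c7.png

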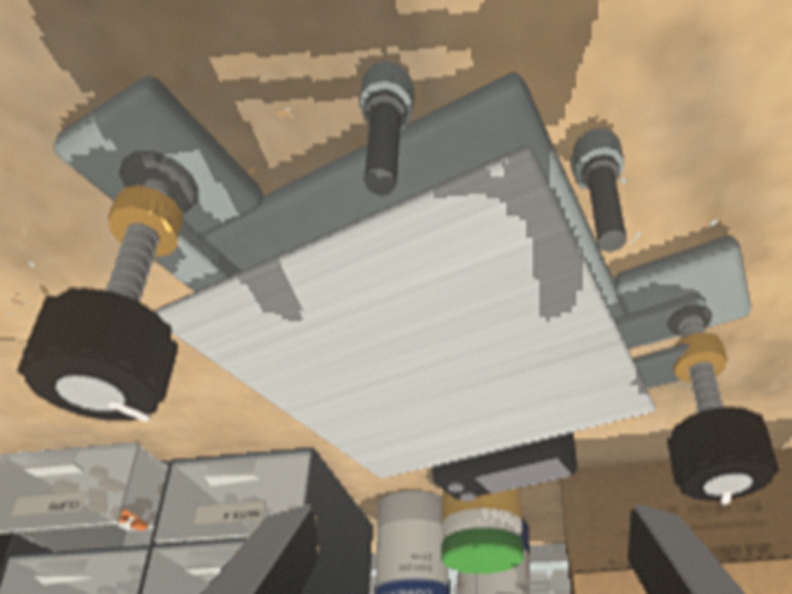

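This one shows the post tops at (381,182) and (611,239), the knob tops at (91,393) and (728,486), and all pan edges.

```bash
python3 -c "
from m import *
v=lambda x,y:u(x,y)-[40,0]
V7={**quad('pics/w7.png',[(350.6,68),(407.6,185.5),(282.6,217.1),(176.8,144.8)]),'F111':v(91,393),'L111':v(728,486),'p1':v(381,181),'p2':v(611,239)}
print('w7');fit2([(L('w7'),V7,0)],[.5845,.0218,.366])
print('w6+w7');fit2([(L('w6'),V6,0),(L('w7'),V7,0)],[.5845,.0218,.366])
print('all');fit2([(V[0][0],{k:v for k,v in V[0][1].items() if k in('F111','p1','p2','I')},1),(L('w4'),V4,1),(L('w6'),V6,0),(L('w7'),V7,0)],[.5845,.0218,.366])" | grep -v pics
```

```text
w7
xyyaw [0.5822 0.0224 0.3673]
tilts deg [-0.67  0.51] sd [0.32 0.38]
[ 0.3 -0.1  0.8  0.1 -0.3  0.  -0.3  0.2  0.2 -0.6 -0.1 -1.8 -0.8  0.4
  0.3  0.7]
w6+w7
xyyaw [0.5824 0.0224 0.3644]
tilts deg [-0.54  0.33] sd [0.25 0.28]
[-0.1 -0.2 -0.6 -0.9  0.5 -0.1  0.6  0.5  0.1  0.  -0.1  0.2 -0.3  1.7
 -0.  -0.5]
[ 0.5 -0.   0.6 -0.1 -0.4  0.1 -0.4  0.4  0.1 -0.8 -0.2 -1.6 -0.7  0.4
  0.4  0.8]
all
xyyaw [0.5828 0.0221 0.3648]
tilts deg [-0.54  0.32 -0.61 -1.1 ] sd [0.25 0.28 0.57 0.6 ]
[ 0.3  0.1  0.1 -0.5  0.3  0.5 -0.9 -0.1]
[ 0.4  0.3 -0.7 -1.   0.7 -0.4  0.4  0.2 -0.6  0.1 -0.  -0.4  0.   0.3
 -0.5  0.7]
[-0.  -0.2 -0.6 -0.9  0.5 -0.1  0.6  0.5  0.1  0.  -0.1  0.2 -0.4  1.7
 -0.1 -0.4]
[ 0.5 -0.   0.6 -0.1 -0.4  0.1 -0.4  0.4  0.1 -0.8 -0.3 -1.6 -0.7  0.4
  0.4  0.8]
```

Combined estimate is a ≈ −0.45°, b ≈ +0.3°. I'll make small corrections: front about 0.15 rad clockwise, then left about 0.1 rad counter-clockwise.

>>> {"method": "move_arm", "body": {
  "plan": [
    [-1,0,0,0.015,0.0125,0.112,0],
    [-1,0,0,0.015,0.0125,0.112,0],
    [-1,-0.006,-0.022,0.015,0.0125,0.112,0],
    [-1,-0.006,-0.022,0.01,0.0125,0.112,0],
    [-1,-0.007,-0.022,0,0.0125,0.112,0],
    [-1,-0.007,-0.022,0,0.0125,0.112,0],
    [-1,-0.007,-0.023,0,0.0125,0.112,0],
    [-1,0,0,-0.03,0,0,0],
    [-1,0,0,-0.03,0,0,0],
    [-1,0,0,0,0,0,0]
  ]
}}

```text
clock: 13.53
ee_pos: [0.5015, -0.0663, 0.1374]
orientation: [-0.003, 0.059, 0.998, 0.009]
force: [-1.4, 0.1, -2.4]
gripper_width: 0.0939
gripper_force: 0.0
```

```bash
python3 -c "
from h import *
c=shot('w8'); q=[.583,.022,.365,-.008,.004]
import cv2
p=cam(c,world(q,'F111')); print(p,cam(c,world(q,'F111')+[.01,0,0]))
g=cv2.imread('pics/w8.png').min(2); x,y=p.round().astype(int); m=g[y-14:y+15,x-14:x+15]>130; print(m.sum(),np.argwhere(m).mean(0)[::-1]+[x-14,y-14])"
```

```text
13.5833 [ 0.5028 -0.0664  0.1402] [-0.0013  0.0591  0.9982  0.0089] [-0.36 -0.02  1.97  0.02  1.2  -1.82]
[323.46488942 232.37687609] [325.03819525 244.53016488]
60 [332.86666667 239.51666667]
```

>>> {"method": "move_arm", "body": {
  "plan": [
    [-1,0.002,0,-0.03,0,0,0],
    [-1,0,0,-0.029,0,0,0],
    [1,0,0,0,0,0,0],
    [1,0,0,0,0,0,0],
    [1,0,0,0,0,0,0],
    [1,0,0,0,0,0,0],
    [1,0,0,0,0,0,0],
    [1,0,0,0,0,0,0],
    [1,0,0,0,0,0,0],
    [1,0,0,0,0,0,0]
  ]
}}

```text
clock: 14.42
ee_pos: [0.5072, -0.0674, 0.0847]
orientation: [0.003, 0.059, 0.998, 0.008]
force: [-0.4, -0.9, 0.1]
gripper_width: 0.0442
gripper_force: 0.0
```

>>> {"method": "move_arm", "body": {
  "plan": [
    [1,0,0,0,0,0,0],
    [1,0,0,0,0,0,0],
    [1,0,0,0,0,0,0],
    [1,0,0,0,0,0,0],
    [1,0,0,0,0,0,0]
  ]
}}

```text
clock: 14.83
ee_pos: [0.5071, -0.0667, 0.0844]
orientation: [0.002, 0.059, 0.998, 0.009]
force: [0.1, 6.2, 3.6]
gripper_width: 0.0355
gripper_force: 25.0
```

>>> {"method": "move_arm", "body": {
  "plan": [
    [1,0,0,0,0,0,-0.08],
    [1,0,0,0,0,0,-0.07],
    [1,0,0,0,0,0,0],
    [1,0,0,0,0,0,0],
    [1,0,0,0,0,0,0]
  ]
}}

```text
clock: 15.25
ee_pos: [0.5071, -0.0671, 0.0844]
orientation: [0.003, 0.133, 0.991, 0.008]
force: [-0.8, 5.6, 4.5]
gripper_width: 0.0351
gripper_force: 25.0
```

>>> {"method": "move_arm", "body": {
  "plan": [
    [-1,0,0,0,0,0,0],
    [-1,0,0,0,0,0,0],
    [-1,0,0,0,0,0,0],
    [-1,0,0,0,0,0,0],
    [-1,0,0,0,0,0,0],
    [-1,0,0,0.03,0,0,0],
    [-1,0,0,0.04,0,0,0],
    [-1,0.01,0.03,0.03,0,0,0],
    [-1,0.014,0.035,0,0,0,0],
    [-1,0.014,0.035,0,0,0,0]
  ]
}}

```text
clock: 16.08
ee_pos: [0.5466, 0.0317, 0.186]
orientation: [0.006, 0.134, 0.991, 0.008]
force: [-0.6, -0.6, -0.7]
gripper_width: 0.0935
gripper_force: 0.0
```

>>> {"method": "move_arm", "body": {
  "plan": [
    [-1,0.018,0.036,0,0,0,0],
    [-1,0.018,0.036,0,0,0,0],
    [-1,0.016,0.035,-0.01,0,0,0],
    [-1,0,0,-0.03,0,0,0],
    [-1,0,0,0,0,0,0],
    [-1,0,0,0,0,0,0]
  ]
}}

```text
clock: 16.58
ee_pos: [0.5949, 0.1383, 0.1408]
orientation: [0.0, 0.133, 0.991, 0.007]
force: [0.6, 0.8, 0.8]
gripper_width: 0.0939
gripper_force: 0.0
```

```bash
python3 -c "
from plant import *
print(get_state()['ee_pos'])"
```

```text
[0.59485312 0.13827222 0.14084491]
```

>>> {"method": "move_arm", "body": {
  "plan": [
    [-1,0.003,0.002,-0.03,0,0,0],
    [-1,0,0,-0.028,0,0,0],
    [1,0,0,0,0,0,0],
    [1,0,0,0,0,0,0],
    [1,0,0,0,0,0,0],
    [1,0,0,0,0,0,0],
    [1,0,0,0,0,0,0],
    [1,0,0,0,0,0,0],
    [1,0,0,0,0,0,0],
    [1,0,0,0,0,0,0]
  ]
}}

```text
clock: 17.42
ee_pos: [0.5997, 0.1404, 0.0854]
orientation: [0.003, 0.133, 0.991, 0.008]
force: [0.1, -0.3, 0.6]
gripper_width: 0.0439
gripper_force: 0.0
```

>>> {"method": "move_arm", "body": {
  "plan": [
    [1,0,0,0,0,0,0],
    [1,0,0,0,0,0,0],
    [1,0,0,0,0,0,0],
    [1,0,0,0,0,0,0],
    [1,0,0,0,0,0,0]
  ]
}}

```text
clock: 17.83
ee_pos: [0.5994, 0.1396, 0.085]
orientation: [0.003, 0.133, 0.991, 0.007]
force: [-2.2, -5.0, 2.4]
gripper_width: 0.0353
gripper_force: 25.0
```

>>> {"method": "move_arm", "body": {
  "plan": [
    [1,0,0,0,0,0,0.05],
    [1,0,0,0,0,0,0.05],
    [1,0,0,0,0,0,0],
    [1,0,0,0,0,0,0],
    [1,0,0,0,0,0,0]
  ]
}}

```text
clock: 18.25
ee_pos: [0.5994, 0.1398, 0.085]
orientation: [0.002, 0.084, 0.996, 0.007]
force: [-2.2, -4.8, 2.5]
gripper_width: 0.0358
gripper_force: 25.0
```

>>> {"method": "move_arm", "body": {
  "plan": [
    [-1,0,0,0,0,0,0],
    [-1,0,0,0,0,0,0],
    [-1,0,0,0,0,0,0],
    [-1,0,0,0,0,0,0],
    [-1,0,0,0,0,0,0],
    [-1,0,0,0.03,0,0,0],
    [-1,0,0,0.04,0,0,0],
    [-1,-0.01,-0.02,0.03,0,0,0],
    [-1,-0.02,-0.03,0,0,0,0],
    [-1,-0.02,-0.03,0,0,0,0]
  ]
}}

```text
clock: 19.08
ee_pos: [0.5508, 0.0601, 0.1879]
orientation: [0.005, 0.083, 0.997, 0.008]
force: [0.4, 0.3, -0.7]
gripper_width: 0.0938
gripper_force: 0.0
```

```bash
python3 pl.py 1.46,.8,.27,320,140 1.2,.8,.27,320,140 1.2,.7,.3,320,140
```

```text
[0.5508227  0.06005315 0.18786506] [-0.10458546  0.02895471  1.83030659  0.01729433  1.27192765 -1.51453477]
1.46,.8,.27,320,140 shift [ 0.012 -0.032 -0.027] rot [-0.125 -0.781  0.045] tcp [0.563 0.028 0.161] cam [0.381 0.049 0.231] depr 41.0
{'c++': [427.0, 163.0], 'c+-': [293.0, 198.0], 'c--': [185.0, 112.0], 'c-+': [376.0, 17.0], 'p1': [300.0, 35.0], 'p2': [413.0, 69.0], 'F111': [158.0, 137.0], 'L111': [465.0, 194.0]}
1.2,.8,.27,320,140 shift [ 0.015 -0.027 -0.027] rot [-0.226 -0.759 -0.201] tcp [0.565 0.033 0.161] cam [0.395 0.1   0.231] depr 41.0
{'c++': [443.0, 144.0], 'c+-': [317.0, 200.0], 'c--': [193.0, 136.0], 'c-+': [327.0, 7.0], 'p1': [262.0, 44.0], 'p2': [386.0, 50.0], 'F111': [158.0, 164.0], 'L111': [477.0, 173.0]}
1.2,.7,.3,320,140 shift [ 0.005 -0.023 -0.003] rot [-0.199 -0.663 -0.203] tcp [0.556 0.037 0.185] cam [0.393 0.101 0.272] depr 46.0
{'c++': [431.0, 144.0], 'c+-': [317.0, 203.0], 'c--': [206.0, 136.0], 'c-+': [326.0, 18.0], 'p1': [271.0, 50.0], 'p2': [376.0, 55.0], 'F111': [177.0, 152.0], 'L111': [460.0, 161.0]}
```

>>> {"method": "move_arm", "body": {
  "plan": [
    [-1,-0.002,-0.002,-0.005,-0.016,-0.112,0.006],
    [-1,-0.002,-0.002,-0.005,-0.016,-0.112,0.006],
    [-1,-0.002,-0.002,-0.005,-0.016,-0.112,0.006],
    [-1,-0.002,-0.002,-0.006,-0.016,-0.112,0.006],
    [-1,-0.002,-0.002,-0.006,-0.016,-0.112,0.006],
    [-1,-0.001,-0.003,-0.006,-0.016,-0.112,0.006],
    [-1,-0.001,-0.003,-0.006,-0.016,-0.112,0.006],
    [-1,0,0,0,0,0,0],
    [-1,0,0,0,0,0,0],
    [-1,0,0,0,0,0,0]
  ]
}}

```text
clock: 19.92
ee_pos: [0.5393, 0.0442, 0.1482]
orientation: [0.388, 0.054, 0.92, -0.015]
force: [0.5, 0.3, 0.2]
gripper_width: 0.094
gripper_force: 0.0
```

```bash
cat > f.py <<'E'
from m import *
import cv2,sys
v=lambda x,y:u(x,y)-[40,0]
A=cv2.imread('pics/w7.png')
def track(name,V0,img0):
    """post & knob pixels in a new view near view 0 by template matching, sub-pixel"""
    a=cv2.imread(img0);b=cv2.imread(f'pics/{name}.png');c=L(name);o={}
    for n in('F111','L111','p1','p2'):
        p=np.array(V0[n]); i=p.round().astype(int); w=9
        g=cam(c,world([.5828,.0221,.365,0,0],n)).round().astype(int); h=w+8
        r=cv2.matchTemplate(b[g[1]-h:g[1]+h+1,g[0]-h:g[0]+h+1],a[i[1]-w:i[1]+w+1,i[0]-w:i[0]+w+1],cv2.TM_CCOEFF_NORMED)
        y,x=np.unravel_index(r.argmax(),r.shape); s=lambda l,m,k:.5*(l-k)/(l-2*m+k)
        dx=s(r[y,x-1],r[y,x],r[y,x+1]) if 0<x<16 else 0; dy=s(r[y-1,x],r[y,x],r[y+1,x]) if 0<y<16 else 0
        o[n]=g-8+[x+dx,y+dy]+(p-i); print(n,o[n].round(1),g,r.max().round(3))
    return o
V7={**quad('pics/w7.png',[(350.6,68),(407.6,185.5),(282.6,217.1),(176.8,144.8)]),'F111':v(91,393),'L111':v(728,486),'p1':v(381,181),'p2':v(611,239)}
E
cat > g.py <<'E'
from f import *
name=sys.argv[1]
c=shot(name); q=[.5828,.0221,.365,0,0]
o=track(name,V7,'pics/w7.png')
V9={**quad(f'pics/{name}.png',[cam(c,world(q,k)) for k in('c-+','c++','c+-','c--')]),**o}
np.save(name+'_o.npy',V9,allow_pickle=True)
print(name);fit2([(c,V9,0)],q[:3])
print('joint');fit2([(c,V9,0),(L('w6'),V6,1),(L('w7'),V7,1)],q[:3])
E
python3 g.py w9
```

```text
pics/w4.png [[364.70001220703125, 65.19999694824219], [406.1000061035156, 177.10000610351562], [297.8999938964844, 215.8000030517578], [223.39999389648438, 133.3000030517578]] [(60, np.float64(0.35)), (59, np.float64(0.13)), (56, np.float64(0.08)), (60, np.float64(0.07))]
pics/w6.png [[307.3999938964844, 44.099998474121094], [444.70001220703125, 141.39999389648438], [337.5, 202.8000030517578], [220.5, 157.8000030517578]] [(58, np.float64(0.25)), (60, np.float64(0.16)), (59, np.float64(0.17)), (59, np.float64(0.09))]
pics/w7.png [[350.20001220703125, 67.0999984741211], [407.79998779296875, 186.60000610351562], [283.3999938964844, 217.39999389648438], [177.39999389648438, 143.1999969482422]] [(36, np.float64(0.19)), (59, np.float64(0.17)), (60, np.float64(0.06)), (59, np.float64(0.19))]
19.9667 [0.54   0.0441 0.149 ] [ 0.3884  0.0537  0.9198 -0.0149] [-0.15 -0.35  2.41  0.13  0.29 -1.71]
F111 [150.8 179.3] [150 178] 0.989
L111 [442.5 220.6] [440 219] 0.973
p1 [281.7  81.7] [281  82] 0.941
p2 [387.4 107.5] [387 108] 0.988
pics/w9.png [[349.20001220703125, 67.0999984741211], [408.70001220703125, 185.60000610351562], [283.6000061035156, 217.0], [176.5, 144.0]] [(47, np.float64(0.21)), (60, np.float64(0.1)), (60, np.float64(0.07)), (59, np.float64(0.19))]
w9
xyyaw [0.5825 0.023  0.3684]
tilts deg [-0.36  0.55] sd [0.34 0.41]
[ 0.5 -0.1  0.8  0.3  0.2  0.   0.2  0.4 -0.4 -0.7 -0.9 -2.1 -0.7  0.3
  0.4  0.6]
joint
xyyaw [0.5824 0.0226 0.3657]
tilts deg [-0.36  0.52 -0.54  0.34] sd [0.34 0.41 0.25 0.28]
[ 0.7 -0.1  0.7  0.3  0.1  0.   0.1  0.4 -0.4 -0.7 -1.  -2.1 -0.6  0.3
  0.4  0.7]
[-0.  -0.2 -0.5 -0.9  0.4 -0.1  0.6  0.5  0.1  0.  -0.1  0.2 -0.4  1.7
 -0.1 -0.5]
[ 0.5 -0.1  0.6 -0.1 -0.4  0.1 -0.4  0.4  0.1 -0.8 -0.2 -1.6 -0.7  0.4
  0.4  0.8]
```

```bash
sed -i 's#def fit2(views,q0):#def fit2(views,q0,rs=.005):#; s#d\[3:\]/.005#d[3:]/rs#' h.py
python3 - <<'E' | grep -v pics
from f import *
V9=L('w9_o')
for n,o in(('w4',V4),('w6',V6),('w7',V7),('w9',V9)):
    print(n,'quad only, tight'); fit2([(L(n),{k:w for k,w in o.items() if k[0]=='c'},0)],[.5828,.0221,.365],.0015)
E
python3 pl.py 2.2,.3,.3,320,140 -.6,0,.3,320,140 .3,.4,.3,320,140
```

```text
w4 quad only, tight
xyyaw [0.5847 0.0223 0.3661]
tilts deg [-1.13 -0.81] sd [0.62 0.74]
[ 0.  -0.3  0.2  0.2 -0.4 -0.   0.1  0.3]
w6 quad only, tight
xyyaw [0.583  0.0223 0.3643]
tilts deg [-0.65  0.35] sd [0.46 0.43]
[-0.  -0.1 -0.   0.1 -0.  -0.1  0.1  0.1]
w7 quad only, tight
xyyaw [0.5832 0.0223 0.3666]
tilts deg [-0.83  0.44] sd [0.39 0.44]
[-0.1  0.   0.2 -0.1 -0.4 -0.   0.2  0. ]
w9 quad only, tight
xyyaw [0.583  0.0222 0.367 ]
tilts deg [-0.37  0.41] sd [0.39 0.43]
[-0.  -0.1  0.1  0.1 -0.2 -0.2  0.1  0.1]
[0.54000527 0.04412166 0.14898641] [-0.14689977 -0.35403996  2.4079775   0.12547291  0.29199589 -1.70604278]
2.2,.3,.3,320,140 shift [ 0.059 -0.006  0.038] rot [-0.145  0.489  0.728] tcp [0.599 0.038 0.187] cam [ 0.495 -0.037  0.336] depr 69.0
{'c++': [368.0, 219.0], 'c+-': [232.0, 189.0], 'c--': [251.0, 26.0], 'c-+': [428.0, 80.0], 'p1': [386.0, 52.0], 'p2': [418.0, 130.0], 'F111': [276.0, -3.0], 'L111': [408.0, 238.0]}
-.6,0,.3,320,140 shift [ 0.014 -0.074  0.025] rot [ 0.856  0.411 -1.927] tcp [ 0.554 -0.03   0.174] cam [0.598 0.034 0.354] depr 87.0
{'c++': [297.0, 14.0], 'c+-': [433.0, 119.0], 'c--': [339.0, 242.0], 'c-+': [212.0, 160.0], 'p1': [244.0, 193.0], 'p2': [224.0, 116.0], 'F111': [304.0, 273.0], 'L111': [242.0, -3.0]}
.3,.4,.3,320,140 shift [ 0.051 -0.029  0.039] rot [ 0.257  0.334 -1.141] tcp [0.591 0.015 0.188] cam [0.549 0.151 0.324] depr 64.0
{'c++': [409.0, 46.0], 'c+-': [394.0, 199.0], 'c--': [258.0, 206.0], 'c-+': [219.0, 60.0], 'p1': [221.0, 112.0], 'p2': [269.0, 41.0], 'F111': [218.0, 223.0], 'L111': [394.0, 22.0]}
```

>>> {"method": "move_arm", "body": {
  "plan": [
    [-1,0.005,-0.003,0.01,0.0235,0.0305,-0.1035],
    [-1,0.005,-0.003,0.01,0.0235,0.0305,-0.1035],
    [-1,0.005,-0.003,0.01,0.0235,0.0305,-0.1035],
    [-1,0.005,-0.003,0.01,0.0235,0.0305,-0.1035],
    [-1,0.005,-0.003,0,0.0235,0.0305,-0.1035],
    [-1,0.005,-0.003,0,0.0235,0.0305,-0.1035],
    [-1,0.005,-0.003,0,0.0235,0.0305,-0.1035],
    [-1,0.005,-0.003,0,0.0235,0.0305,-0.1035],
    [-1,0.005,-0.003,0,0.0235,0.0305,-0.1035],
    [-1,0.005,-0.002,0,0.0235,0.0305,-0.1035]
  ]
}}

```text
clock: 20.8
ee_pos: [0.5829, 0.0223, 0.1732]
orientation: [0.213, 0.482, 0.845, -0.09]
force: [0.5, -0.0, -0.3]
gripper_width: 0.0939
gripper_force: 0.0
```

>>> {"method": "move_arm", "body": {
  "plan": [
    [-1,0,0,0,0.0235,0.0305,-0.1035],
    [-1,0,0,0,0,0,0],
    [-1,0,0,0,0,0,0],
    [-1,0,0,0,0,0,0]
  ]
}}

```text
clock: 21.13
ee_pos: [0.5807, 0.0221, 0.1711]
orientation: [0.189, 0.523, 0.825, -0.098]
force: [-0.2, 0.4, 0.3]
gripper_width: 0.0939
gripper_force: 0.0
```

```bash
cat > k.py <<'E'
from f import *
n=sys.argv[1]; c=shot(n); q=[.5828,.0221,.365,0,0]
P=[cam(c,world(q,k)) for k in('c-+','c++','c+-','c--')]; print('XX',np.round(P).tolist(),cam(c,world(q,'F111')).round(),cam(c,world(q,'L111')).round())
o=quad(f'pics/{n}.png',P); np.save(n+'_o.npy',o,allow_pickle=True)
print({k:w.round(1) for k,w in o.items()})
fit2([(c,o,0)],q[:3],.0015)
E
python3 k.py w10 | grep -v pics/w[4-9]
```

```text
21.1833 [0.5801 0.0221 0.1707] [ 0.1891  0.5232  0.8252 -0.0979] [ 0.02  0.04  1.9  -0.44  1.03 -0.22]
XX [[228.0, 58.0], [427.0, 73.0], [385.0, 216.0], [246.0, 211.0]] [205. 231.] [428.  56.]
pics/w10.png [[227.89999389648438, 57.70000076293945], [425.8999938964844, 73.80000305175781], [384.3999938964844, 215.39999389648438], [246.5, 210.5]] [(58, np.float64(0.18)), (60, np.float64(0.07)), (60, np.float64(0.22)), (58, np.float64(0.17))]
{'c-+': array([227.9,  57.7], dtype=float32), 'c++': array([425.9,  73.8], dtype=float32), 'c+-': array([384.4, 215.4], dtype=float32), 'c--': array([246.5, 210.5], dtype=float32)}
xyyaw [0.5829 0.0215 0.3654]
tilts deg [-0.29  0.06] sd [0.83 0.59]
[-0.   0.2  0.2 -0.3  0.1  0.4 -0.3 -0.1]
```

All views agree: the pan is within roughly 0.4° of level on both axes, and the arm is clear of everything. I'm handing the job in.

```bash
python3 -c "
from plant import *
print(get_state()['force'].round(1)); print(close_job())"
```

```text
[-0.2 -0.4 -1. ]
the job is handed in; nothing more can be done
None
```

I set both knobs and handed the job in at about 21 s of robot time; by my camera fits the pan is about 0.3–0.4° from level (uncertainty roughly 0.3°), I did not separately check it flush with the posts, and the arm was clear of the scale and the things around it.

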